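Hold the adapter sleeve down in the setting jig

ROBOT

A 7-joint arm with a two-finger parallel gripper is mounted at the origin on a cart in front of the work surface, level with it; the furniture and walls round the work are solid. World frame = base frame: x ahead of the robot, y to its left, z up, the work surface at z = 0. Lengths are in mm, angles in rad, forces in N, time in s.
With the tool pointing down it reaches from about 400 to 875 mm from the base axis. Payload 4.4 kg.
Tool frame: the origin (TCP) lies at the very end of the fingers, on their centre line; the grasp point (between the pads) lies 19 mm behind it (ctrl.tcp_to_grasp is the distance from the TCP to the grasp point, in mm); z points along the fingers, y is the direction in which the jaws open and shut (so a half turn about z gives the same grasp; the last joint's range is limited). The gripper opens to 85 mm and grips with 20 to 120 N. Pads are 22 mm wide; open, the fingers measure 114 mm over their backs; the gripper's body (76 mm by 85 mm) begins 54 mm behind the grasp point. The pads swing forward as they close: fully open they stand 13 mm farther back than shut.
Start: joints at [-1.217, 0.628, 0.038, 1.517, -0.027, 0.996, -0.02], TCP at [264.904, 593.585, 231.313] pointing down, gripper open.
Joint ranges: [-3.06, 3.06], [-0.37, 2.12], [-1.25, 1.32], [0.18, 2.47], [-1.1, 4.24], [0.23, 1.98], [-2.94, 2.94]. Speed limits (rad/s): [2.57, 2.57, 3.14, 3.14, 3.14, 3.14, 3.14].

INTERFACE

Orientations are given as a rotation vector (axis times angle).
In Python, from plant import ctrl gives the robot as it stands. The module is installed in compiled form; this text tells all that it offers.
- The arm moves only by the tool send_rows, never from a script. Its argument "targets" is text: rows parted by semicolons, each of 7 numbers parted by spaces: the closure, from 0 (fully open) to 1 (shut), then the shift along the world's x, y, z in units of 25 mm (1.0 is 25 mm), then the turn, a rotation vector about the world's x, y, z in units of 6 degrees (1.0 is 6 degrees). A call has 1 to 12 rows; each row is the pose to reach, as a shift and turn from the pose commanded when the call began; what a row does not reach only later rows make up. A row lasts 1/12 s, in which the tool goes at most 41.7 mm and 7.16 degrees, less where a joint would pass 70% of its speed; a pose out of reach is approached as far as the arm can. A call with a gripper value outside its range is refused whole. The fingers move at their own pace and stop on an object; "force" is the grip in N (left out, the last holds). Time passes only in rows, so rows that repeat a pose let the fingers close. It gives the time, the measured TCP pose, the force and the opening at its end, in the units of the state.
- ctrl.sense(): the state, without advancing time (a new reading comes with each control period).
- ctrl.snapshot(name): name is "scene" or "top" or "wrist"; returns a dict with "color" (420x560x3 uint8, red, green, blue), "fx", "fy", "cx", "cy" (pixels), "distortion" ([k1, k2, p1, p2, k3] as OpenCV has them; the pictures are not rectified), "R" (3x3) and "t" (3): a world point X has camera coordinates R X + t. Camera axes: x right, y down, z forward; pixel columns grow to the right and rows downward; lengths in mm; the calibration is good to about 2 mm. A picture is of the moment at which its call begins. There is no depth.
- ctrl.hand_in(): hands the job in, once; it reports no verdict.
The state is a dict: "time_s": time; "joint_pos": joint angles; "qd": joint speeds; "joint_torque": joint torques, N m; "ee_pos": TCP position; "tcp_rot": TCP orientation; "force": force on the tool from outside, world axes, zero at the start; "wrist_torque": the same for the moment, N m; "width": finger opening in mm.
Only numpy, scipy, OpenCV 4.12 (cv2) and the standard library are available. Lean on these libraries where they do the work, as an engineer would, in place of code of your own. Each camera call takes 0.05 s, during which the arm holds its last target.

TASK

Pick up the aluminium sleeve, push it down over the steel spigot of the setting jig onto the sprung brass seat, and be my third hand: press it down gently and steadily so that the red pointer stays inside the green band of the gauge for at least three seconds without a break. Finish while still gripping the sleeve and pressing it down in the green, because I will then tighten the clamp screw; do not let go, do not ram the seat, and leave the glue bottle, mandrel, ferrule and wooden wedge where they are.

Things in the scene. Friction and masses are not known exactly. Their poses are not given: they have to be found in the camera images.
- sleeve: aluminium tube with two thin black lines round it, standing loose and upright on the bench; 32 mm outside diameter, straight 20 mm bore right through, 80 mm long, about 0.12 kg (+-30 %). Origin: centre of its lower end; z up its axis. Both ends fit. Grip it across its diameter in its upper half (45 to 75 mm above the lower end), so the fingers stay above the jig's clamp screw and gauge.
- jig: setting jig fixed to the bench: dark base plate 104 x 88 x 12 mm, blue round housing (56 mm across, top at 36 mm), upright steel spigot of 18 mm diameter, brass seat ring round it, white gauge with green band (top 56 mm) on the -x side, post with clamp screw (top 72 mm, 24 to 64 mm from the spigot axis) on the +x side. Origin: on the bench under the spigot axis; z up; -x roughly towards the robot.
- spigot_tip (a point): top of the steel spigot, on its axis, 100 mm above the bench; the uppermost 10 mm taper from 18 mm to 9 mm diameter as a lead-in
- rest_face (a point): fixed point on the spigot axis 50 mm above the bench, level with the top face of the brass seat when nothing presses on it; the sleeve's lower end meets the seat here
- seat (a joint): travel of the sprung brass seat (ring, 42 mm across) in m: 0 at rest, grows as it is pressed down, hard stop at 0.014. The spring gives about 3 N at once plus 1 N per mm (the sleeve's weight alone does not move it). The red pointer moves with it and is in the green band from 0.004 to 0.011 (a push of about 7 to 14 N); mid-green is 0.0075.
- glue_bottle: white glue bottle with an orange nozzle, 44 mm across, 148 mm tall, loose bystander; origin: centre of its underside
- mandrel: steel mandrel standing on its 23 mm flange, 75 mm tall, loose bystander; origin: centre of its underside
- ferrule: small black ferrule standing upright, 14 mm across, 26 mm tall, loose bystander; origin: centre of its underside
- wood_wedge: light beech wedge lying flat, 32 x 90 x 22 mm, loose bystander; origin: centre of its underside
Things that resemble listed ones, but are neither listed nor needed, are in the scene too. Leave any blue or pink look-alike of the sleeve alone.

How it is judged (in metres and radians):
On the way, in this order (a step that is already met when the one before it is completed fails the run):
1. the sleeve, held by the gripper, has been started at least 10 mm down over the spigot (horizontal distance between sleeve and jig below 0.003 m and angle between the z axis of sleeve and the z axis of jig, either way round below 0.07 rad and contact force between the fingers and sleeve above 0.3 N and z of sleeve in the frame of jig below 0.09 m), for 0.05 s.
2. the sleeve is pressed onto the seat with the pointer in the green band for three seconds without a break (horizontal distance between sleeve and jig below 0.003 m and angle between the z axis of sleeve and the z axis of jig, either way round below 0.07 rad and contact force between the fingers and sleeve above 1 N and value of joint seat between 0.004 and 0.011 m and contact force between sleeve and jig between 4.5 and 18 N and z of sleeve in the frame of jig below 0.0475 m), for 3 s.
At the end, for the whole second after the job is handed in: Gripper still holding the sleeve (over 1 N): sleeve on the spigot (axis within 3 mm, 4 degrees), pressed on the seat, seat 4 to 11 mm down (pointer in the green; contact force on the jig 4.5 to 18 N), sleeve at rest; before that 3 s unbroken in this band (all of step 2 and linear speed of sleeve below 0.01 m/s); the arm keeps its last pose, push and grip.
It fails at once if the sleeve is rammed into the jig with over 40 N (contact force between sleeve and jig above 40 N).
It fails at once if the glue bottle, mandrel, ferrule or wooden wedge is moved by more than 20 mm (distance of any of glue_bottle, mandrel, ferrule, wood_wedge from where it was at the start of the episode above 0.02 m).
It fails at once if the glue bottle, mandrel or ferrule is knocked over (angle between any of glue_bottle, mandrel, ferrule's own z axis and vertical above 0.5 rad).
It also fails if it takes over 51 s, if anything falls off the work surface, if the arm or the gripper's body presses on something with over 40 N, if the wrist force passes 120 N, or if a joint passes its speed limit or range.

## Working session

There is one attempt and no reset: what is moved stays moved. The work goes in short steps, Python scripts to look and compute and a tool call to move; the robot and the scene stay as the last step left them, time stands still between calls to the robot, and variables do not carry over. Pictures are saved under pics/ and viewed, and the job is handed in when it is done.

Besides the shell and the picture viewer there is one more tool, called after "Call:" as name(argument=value, ...) on one line, values as JSON. send_rows: Moves the arm, as the interface text tells. Its arguments: {"type":"object","properties":{"targets":{"type":"string"},"force":{"type":"number"}},"required":["targets"]}

```bash
mkdir -p pics; cat > h.py <<'E'
import cv2,numpy as np,pickle
from plant import ctrl
def snap(n,f):
    s=ctrl.snapshot(n); cv2.imwrite('pics/'+f+'.png',s['color'][:,:,::-1]); pickle.dump(s,open('pics/'+f+'.pkl','wb')); return s
def load(f): return pickle.load(open('pics/'+f+'.pkl','rb'))
def K(s): return np.array([[s['fx'],0,s['cx']],[0,s['fy'],s['cy']],[0,0,1.]])
def ray(s,u,v):
    p=cv2.undistortPoints(np.array([[[u,v]]],float),K(s),np.array(s['distortion'],float))[0,0]
    R=np.array(s['R']);t=np.array(s['t']).ravel(); return -R.T@t, R.T@np.array([p[0],p[1],1])
def atz(s,u,v,z):
    c,d=ray(s,u,v); return c+d*(z-c[2])/d[2]
def proj(s,X):
    return cv2.projectPoints(np.array(X,float).reshape(-1,3),cv2.Rodrigues(np.array(s['R'],float))[0],np.array(s['t'],float),K(s),np.array(s['distortion'],float))[0].reshape(-1,2)
def crop(f,x0,y0,x1,y1,k,o):
    im=cv2.imread('pics/'+f+'.png')[y0:y1,x0:x1]; cv2.imwrite('pics/'+o+'.png',cv2.resize(im,None,fx=k,fy=k,interpolation=cv2.INTER_CUBIC))
E
python3 - <<'E'
from h import *
for n in ['scene','top','wrist']:
    s=snap(n,n+'0'); print(n,ray(s,280,210))
print(ctrl.sense(),ctrl.tcp_to_grasp)
E
```

```text
scene (array([-432.1693111 ,  454.32490235,  668.06409681]), array([ 0.79080117, -0.41104567, -0.45352146]))
top (array([ 460.21395576,  -85.50155274, 1236.94993789]), array([ 0.1220584 ,  0.01326014, -0.99249336]))
wrist (array([201.56417   , 621.05122767, 372.39254778]), array([ 0.27746567, -0.10791998, -0.95509491]))
{'time_s': 0.15, 'joint_pos': array([-1.21678948,  0.62911803,  0.03847104,  1.51811882, -0.02698922,
        0.99630428, -0.02002052]), 'qd': array([-0.00076703, -0.00216505, -0.00043755, -0.00279943,  0.00019863,
       -0.00112259, -0.00068615]), 'joint_torque': array([ 1.53018245e-03, -5.63799655e+01,  1.22775212e+00, -1.93651611e+01,
        1.10920519e-02,  7.38716859e-03, -1.98297477e-05]), 'ee_pos': array([264.72512479, 593.14212179, 230.61712624]), 'tcp_rot': array([-6.54592758e-01, -3.07236175e+00,  2.20537109e-03]), 'force': array([-0.40810593,  0.38414426, -0.72835954]), 'wrist_torque': array([-0.02314433,  0.03419882, -0.01936339]), 'width': 85.91472158299239} 18.700000000000003
```

View pics/scene0.png

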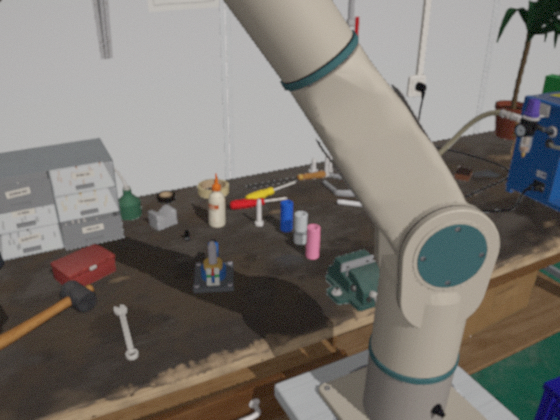

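View pics/top0.png

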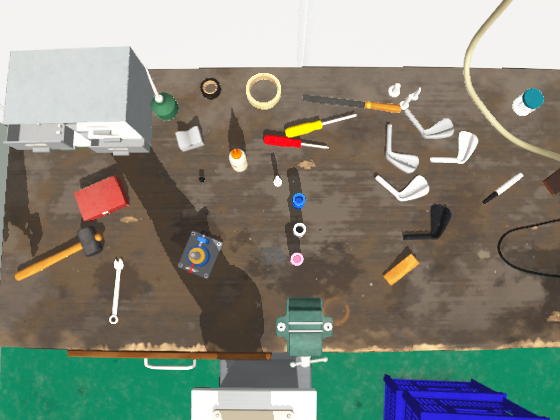

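View pics/wrist0.png

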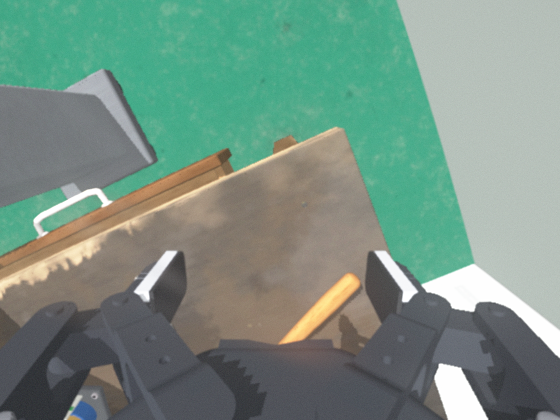

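```bash
python3 - <<'E'
from h import *
s=load('top0')
for n,u,v,z in [('sleeve top',300,229,80),('blue top',299,200,80),('pink',297,259,80),('jig tip',197,256,100),('bottle',237,154,148),('mandrel',278,182,75),('ferr',201,176,26),('wedge',400,270,22)]: print(n,atz(s,u,v,z).round(0))
print(proj(s,[[0,0,0],[265,593,230]]))
crop('top0',260,180,340,280,7,'c1');crop('top0',160,215,240,295,7,'c2')
crop('scene0',180,170,340,300,5,'c3')
E
```

```text
sleeve top [ 556. -119.   80.]
blue top [ 627. -117.   80.]
pink [ 483. -111.   80.]
jig tip [489. 129. 100.]
bottle [727.  30. 148.]
mandrel [673. -65.  75.]
ferr [699. 137.  26.]
wedge [ 455. -375.   22.]
[[252.90828477 450.58401495]
 [-23.76435273 355.2760663 ]]
```

View pics/c1.png

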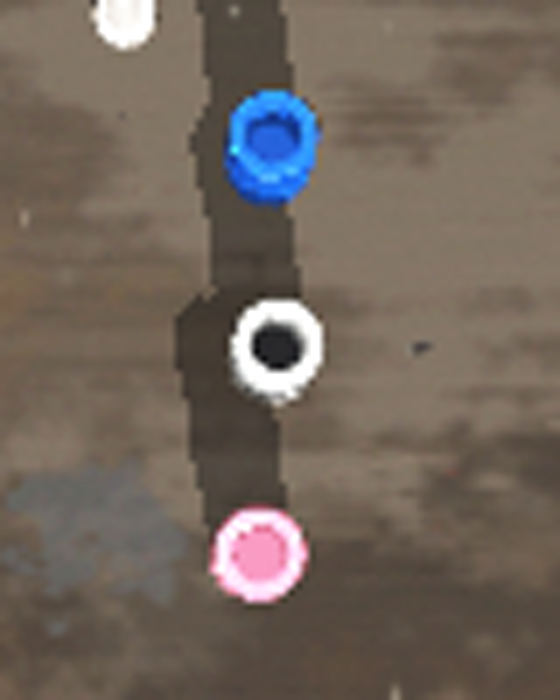

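View pics/c2.png

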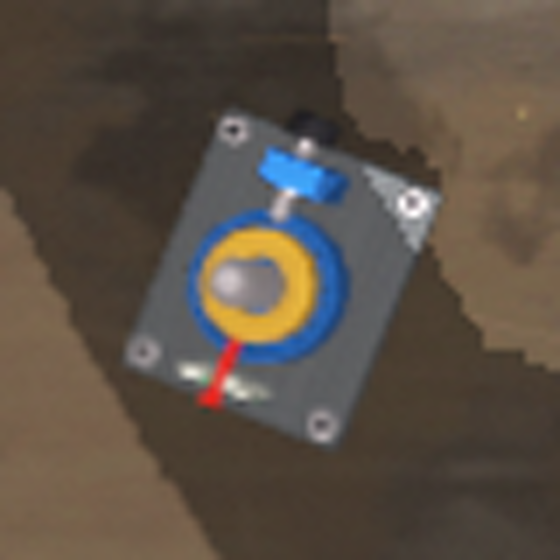

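View pics/c3.png

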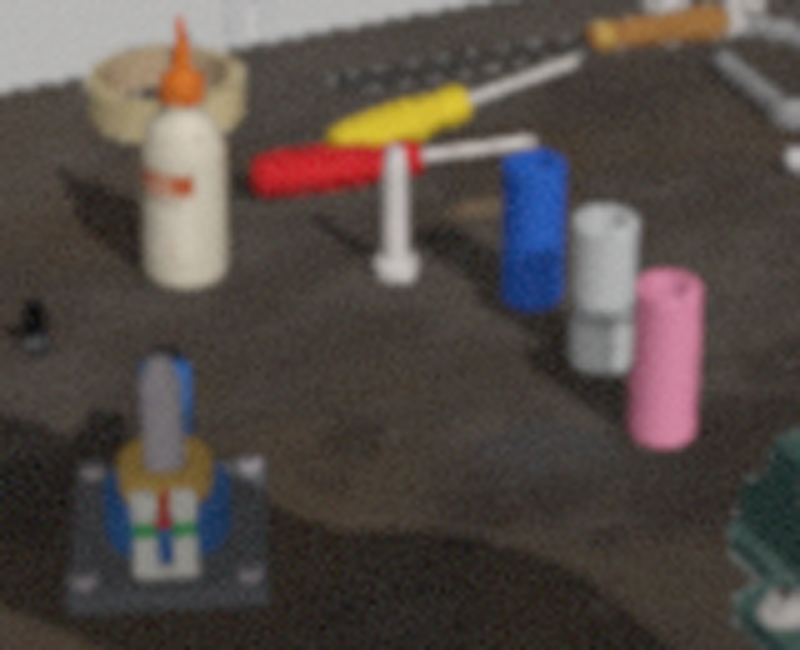

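```bash
python3 - <<'E'
from h import *
s=load('top0'); c=load('scene0')
f=lambda x,y:(160+x/7-.5,215+y/7-.5)
cs=[atz(s,*f(*p),12) for p in [(232,108),(440,190),(338,446),(128,366)]]
print(np.round(cs,1),np.mean(cs,0)); print([np.linalg.norm(cs[i]-cs[i-1]) for i in range(4)])
tip=atz(s,*f(226,282),100);print('tip',tip)
sl=atz(s,260+278/7-.5,180+350/7-.5,80);print('sl',sl)
print('edges',[atz(s,260+a/7-.5,180+b/7-.5,80)[:2].round(1) for a,b in [(230,350),(324,350),(278,298),(278,402)]])
g=lambda X:(proj(c,X)-[180,170]+.5)*5
print(g([sl,[sl[0],sl[1],0],tip,np.mean(cs,0)]))
def tri(a,b):
    (c1,d1),(c2,d2)=a,b
    t=np.linalg.lstsq(np.c_[d1,-d2],c2-c1,rcond=None)[0]; p,q=c1+d1*t[0],c2+d2*t[1]; return (p+q)/2,np.linalg.norm(p-q)
print(tri(ray(s,*f(226,282)),ray(c,180+162/5-.5,170+358/5-.5)))
print(tri(ray(s,260+278/7-.5,180+350/7-.5),ray(c,180+606/5-.5,170+217/5-.5)))
E
```

```text
[[559.2 158.4  12. ]
 [528.7  80.2  12. ]
 [434.7 116.6  12. ]
 [463.6 195.2  12. ]] [496.56144586 137.60552866  12.        ]
[np.float64(102.40798160294254), np.float64(83.92265831541623), np.float64(100.86031018944604), np.float64(83.75203915880354)]
tip [492.19832023 141.69824816 100.        ]
sl [ 554.38300055 -116.92065133   80.        ]
edges [array([ 554.4, -100.2]), array([ 554.3, -133. ]), array([ 572.6, -117. ]), array([ 536.2, -116.8])]
[[606.76518785 218.99014688]
 [602.36244516 358.10014802]
 [157.28859898 357.77287658]
 [172.76750572 519.59144035]]
(array([491.76794512, 140.75168425, 100.05141194]), np.float64(2.022378309107592))
(array([ 554.39988618, -116.7046047 ,   81.14094531]), np.float64(0.43024805838577546))
```

Call:
send_rows(targets="0 0.1 -0.3 0 0 0 0; 0 0.4 -1 0 0 0 0.1; 0 0.9 -2.2 0 0 0 0.3; 0 1.4 -3.5 0 0 0 0.5; 0 2 -4.9 0 0 0 0.7; 0 2.6 -6.4 0 0 0 0.9; 0 3.2 -7.8 0 0 0 1.1; 0 3.8 -9.3 0 0 0 1.3; 0 4.4 -10.7 0 0 0 1.5; 0 5 -12.2 0 0 0 1.7; 0 5.5 -13.5 0 0 0 1.9; 0 5.8 -14.2 0 0 0 2", force=30)

```text
time_s: 1.15
ee_pos: [410.9, 233.0, 231.4]
tcp_rot: [0.337, 3.123, -0.004]
force: [0.0, -0.6, 0.1]
width: 85.6
```

Call:
send_rows(targets="0 0.1 -0.3 0 0 0 0; 0 0.4 -1 0 0 0 0.1; 0 0.9 -2.2 0 0 0 0.3; 0 1.4 -3.5 0 0 0 0.5; 0 2 -4.9 0 0 0 0.7; 0 2.6 -6.4 0 0 0 0.9; 0 3.2 -7.8 0 0 0 1.1; 0 3.8 -9.3 0 0 0 1.3; 0 4.4 -10.7 0 0 0 1.5; 0 5 -12.2 0 0 0 1.7; 0 5.5 -13.5 0 0 0 1.9; 0 5.8 -14.2 0 0 0 2")

```text
time_s: 2.15
ee_pos: [555.9, -120.7, 231.2]
tcp_rot: [0.006, 3.141, -0.003]
force: [0.4, -0.5, 0.6]
width: 85.3
```

```bash
python3 - <<'E'
from h import *
s=snap('wrist','w1'); st=ctrl.sense(); print(st['time_s'],st['ee_pos'],st['tcp_rot'],st['width'],st['force'])
import cv2
print(cv2.Rodrigues(st['tcp_rot'])[0].round(4))
print(proj(s,[[554.5,-117,80],[554.5,-117,0]]))
E
```

```text
2.2 [ 556.85550906 -123.5718044   231.19001072] [ 0.01096816  3.13919424 -0.00658681] 85.35541112987956 [ 2.07438777 -3.24295885  0.65963196]
[[-1.      0.007   0.0024]
 [ 0.007   1.     -0.0042]
 [-0.0024 -0.0042 -1.    ]]
[[279.67385862 186.91665875]
 [278.88221172 172.29318696]]
```

View pics/w1.png

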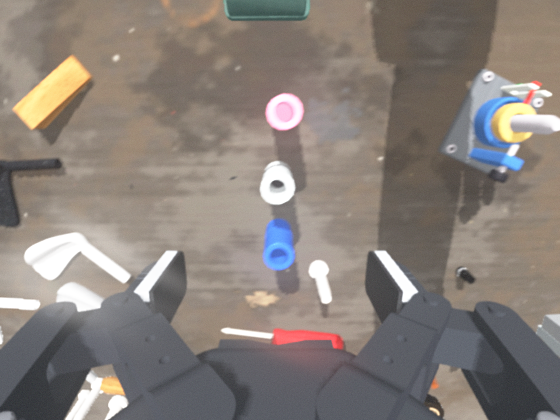

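Call:
send_rows(targets="0 0 0 0 0 0 0; 0 0 0 0 0 0 0; 0 0 0 0 0 0 0; 0 0 0 0 0 0 0")

```text
time_s: 2.53
ee_pos: [554.7, -114.2, 231.4]
tcp_rot: [0.003, -3.141, -0.002]
force: [-0.3, -0.3, -0.5]
width: 85.5
```

```bash
python3 - <<'E'
from h import *
s=snap('wrist','w2'); st=ctrl.sense(); print(st['time_s'],st['ee_pos'],st['tcp_rot'],st['width'],st['force'])
print(proj(s,[[554.5,-117,80],[554.5,-117,0]]))
crop('w2',240,150,320,210,8,'w2a')
crop('w2',440,60,560,180,5,'w2b')
E
```

```text
2.5833 [ 554.77202449 -114.5017192   231.42565348] [ 2.67090082e-03 -3.14144340e+00 -1.11198224e-03] 85.78397130599441 [0.27830196 1.002591   0.7706422 ]
[[272.58863917 188.27162916]
 [273.04617327 173.47613382]]
```

View pics/w2a.png

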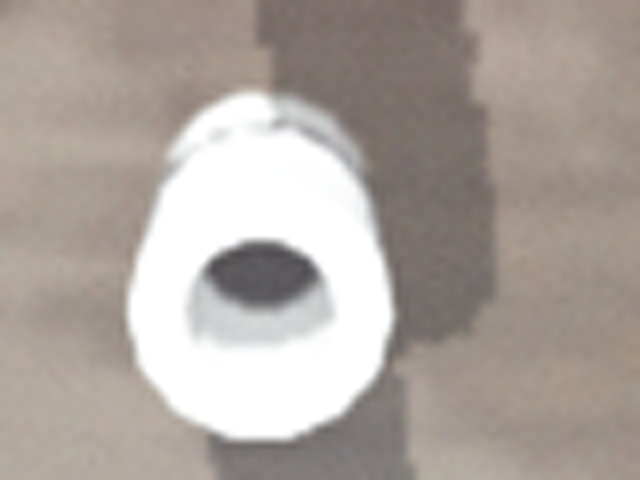

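View pics/w2b.png

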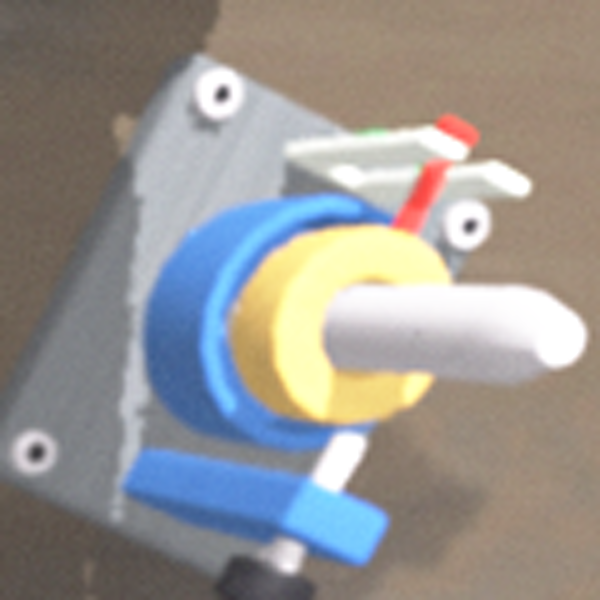

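```bash
python3 - <<'E'
from h import *
s=load('w2');t=load('top0'); c=load('scene0')
print(atz(s,240+261/8-.5,150+294/8-.5,80))
print('tip',atz(s,552,127.5,100), proj(s,[[492,141,100],[492,141,50]]))
# brass seat centre z=50 : ring approx outer ellipse
print('seat',atz(s,440+363/5-.5,60+322/5-.5,50))
g=lambda a,b:atz(t,160+a/7-.5,215+b/7-.5,50)
print('seat top', g(256,284), 'edges',g(198,284),g(316,284),g(256,225),g(256,344))
E
```

```text
[ 552.45886768 -117.45486773   80.        ]
tip [491.31931776 140.06531692 100.        ] [[552.74877501 128.28405405]
 [513.7976148  125.89571868]]
seat [489.97061425 138.62899836  50.        ]
seat top [492.91720138 140.83202079  50.        ] edges [492.86397001 161.80877615  50.        ] [492.9645301  119.18356443  50.        ] [514.01731634 141.23569373  50.        ] [471.53787052 140.43557912  50.        ]
```

Call:
send_rows(targets="0 -0.06 -0.03 -0.3 0 0 0; 0 -0.06 -0.03 -0.9 0 0 0; 0 -0.06 -0.03 -1.6 0 0 0; 0 -0.06 -0.03 -2.4 0 0 0; 0 -0.06 -0.03 -3.2 0 0 0; 0 -0.06 -0.03 -4 0 0 0; 0 -0.06 -0.03 -4.8 0 0 0; 0 -0.06 -0.03 -5.6 0 0 0; 0 -0.06 -0.03 -6.4 0 0 0; 0 -0.06 -0.03 -7 0 0 0; 0 -0.06 -0.03 -7.4 0 0 0; 0 -0.06 -0.03 -7.55 0 0 0")

```text
time_s: 3.58
ee_pos: [552.2, -116.5, 40.8]
tcp_rot: [-0.0, -3.139, -0.001]
force: [-0.1, 0.3, 0.2]
width: 85.5
```

Call:
send_rows(targets="0 0 0 0 0 0 0; 0 0 0 0 0 0 0; 0 0 0 0 0 0 0; 0 0 0 0 0 0 0")

```text
time_s: 3.92
ee_pos: [554.1, -117.3, 43.5]
tcp_rot: [0.002, 3.14, -0.0]
force: [0.0, 0.1, -0.7]
width: 85.3
```

```bash
python3 - <<'E'
from h import *
st=ctrl.sense(); print(st['time_s'],st['ee_pos'],st['tcp_rot'],st['width'],st['force'])
snap('wrist','w3')
E
```

```text
3.9167 [ 554.09349601 -117.29410468   43.52168795] [ 1.54101138e-03  3.13984255e+00 -4.83536150e-04] 85.29070800451343 [ 0.03647369  0.09840327 -0.71858177]
```

View pics/w3.png

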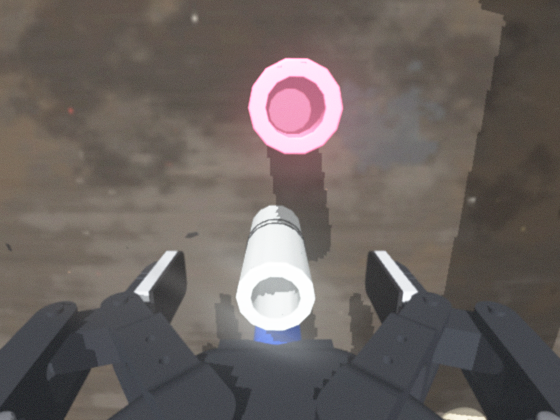

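Call:
send_rows(targets="0.3 0 0 0 0 0 0; 0.6 0 0 0 0 0 0; 1 0 0 0 0 0 0; 1 0 0 0 0 0 0; 1 0 0 0 0 0 0; 1 0 0 0 0 0 0; 1 0 0 0 0 0 0; 1 0 0 0 0 0 0; 1 0 0 0 0 0 0; 1 0 0 0 0 0 0", force=50)

```text
time_s: 4.8
ee_pos: [553.5, -117.2, 42.8]
tcp_rot: [0.001, 3.141, -0.0]
force: [-1.3, 0.2, 4.6]
width: 29.6
```

```bash
python3 - <<'E'
from h import *
st=ctrl.sense(); print(st['time_s'],st['ee_pos'],st['tcp_rot'],st['width'],st['force'])
snap('wrist','w4')
E
```

```text
4.8 [ 553.5018348  -117.23345218   42.7877559 ] [ 1.48805621e-03  3.14137084e+00 -1.64183625e-04] 29.622249936080745 [-1.31402664  0.17220808  4.57670251]
```

View pics/w4.png

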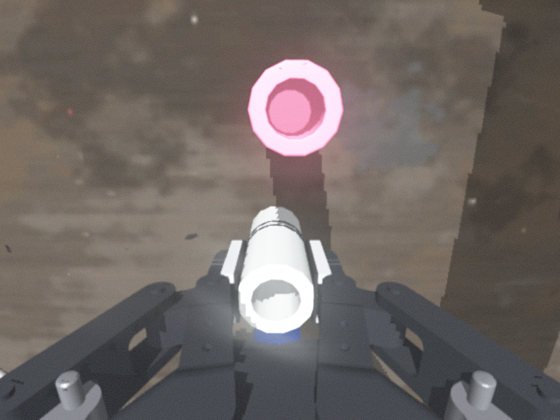

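Call:
send_rows(targets="1 0 0 0.1 0 0 0; 1 0 0 0.3 0 0 0; 1 0 0 0.7 0 0 0; 1 0 0 1.2 0 0 0; 1 0 0 1.8 0 0 0; 1 0 0 2.4 0 0 0; 1 0 0 3 0 0 0; 1 0 0 3.6 0 0 0; 1 0 0 4.2 0 0 0; 1 0 0 4.7 0 0 0; 1 0 0 4.9 0 0 0; 1 0 0 5 0 0 0")

```text
time_s: 5.85
ee_pos: [553.9, -117.2, 168.9]
tcp_rot: [0.001, 3.14, -0.0]
force: [0.4, 0.4, -1.7]
width: 29.6
```

Call:
send_rows(targets="1 -0.03 0.15 0 0 0 0; 1 -0.14 0.6 0 0 0 0; 1 -0.34 1.4 0 0 0 0; 1 -0.58 2.4 0 0 0 0; 1 -0.86 3.6 0 0 0 0; 1 -1.15 4.8 0 0 0 0; 1 -1.44 6 0 0 0 0; 1 -1.73 7.2 0 0 0 0; 1 -2 8.4 0 0 0 0; 1 -2.25 9.4 0 0 0 0; 1 -2.4 10 0 0 0 0; 1 -2.47 10.3 0 0 0 0")

```text
time_s: 6.85
ee_pos: [489.4, 144.4, 166.7]
tcp_rot: [0.007, -3.139, -0.002]
force: [-0.2, -0.3, -1.5]
width: 29.7
```

Call:
send_rows(targets="1 0 0 0 0 0 0; 1 0 0 0 0 0 0; 1 0 0 0 0 0 0; 1 0 0 0 0 0 0; 1 0 0 0 0 0 0; 1 0 0 0 0 0 0")

```text
time_s: 7.35
ee_pos: [491.9, 139.3, 167.6]
tcp_rot: [0.004, 3.142, -0.0]
force: [0.9, -0.3, -1.0]
width: 29.6
```

```bash
python3 - <<'E'
from h import *
st=ctrl.sense(); print(st['time_s'],st['ee_pos'],st['tcp_rot'],st['width'],st['force'])
for n in ['wrist','top','scene']: snap(n,n[0]+'5')
print(ctrl.sense()['ee_pos'])
crop('t5',160,215,240,295,7,'t5c');crop('s5',170,190,270,300,6,'s5c')
E
```

```text
7.35 [491.89247348 139.32949664 167.55914289] [ 4.31106588e-03  3.14158465e+00 -4.26553121e-04] 29.645824177809985 [ 0.90804224 -0.29665776 -1.00649344]
[491.76952382 139.92826245 167.56258634]
```

View pics/w5.png

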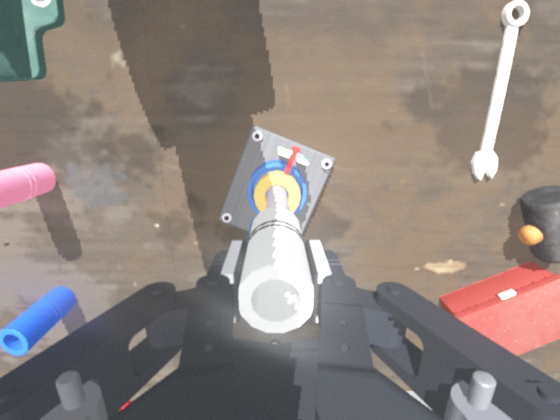

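View pics/t5c.png

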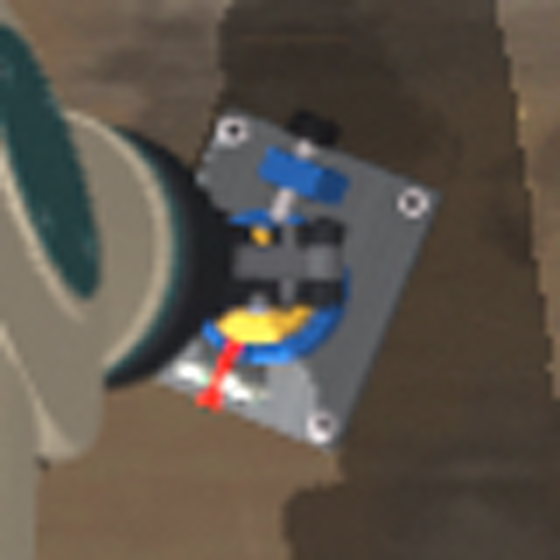

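View pics/s5.png

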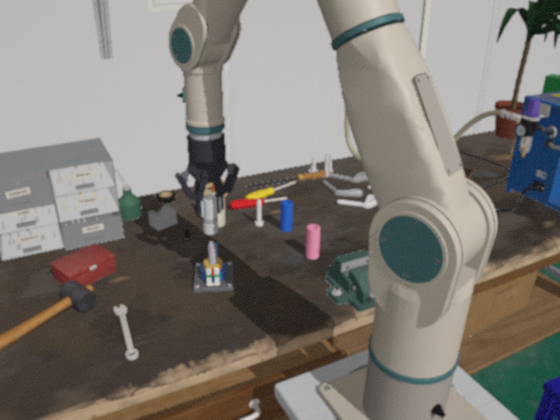

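```bash
python3 - <<'E'
from h import *
crop('w5',220,120,340,240,5,'w5c');crop('s5',180,170,245,300,6,'s5c')
s=load('w5');c=load('s5')
T=[491.9,139.4]
for z0 in [(0)]:
  print('axis of sleeve w', ((proj(s,[[*T,z] for z in (205,125)])-[220,120]+.5)*5).round(1), 's',((proj(c,[[*T,z] for z in (205,125)])-[180,170]+.5)*6).round(1))
  J=[491.7,140.6]
  print('jig w',((proj(s,[[*J,z] for z in (100,80,50)])-[220,120]+.5)*5).round(1),'s',((proj(c,[[*J,z] for z in (100,80,50)])-[180,170]+.5)*6).round(1))
E
```

```text
axis of sleeve w [[284.4 896.6]
 [282.1 539. ]] s [[179.7 166.1]
 [191.4 367.9]]
jig w [[290.1 476.7]
 [289.2 436.8]
 [288.  387.6]] s [[192.1 429.3]
 [194.9 476.7]
 [199.2 546.3]]
```

View pics/w5c.png

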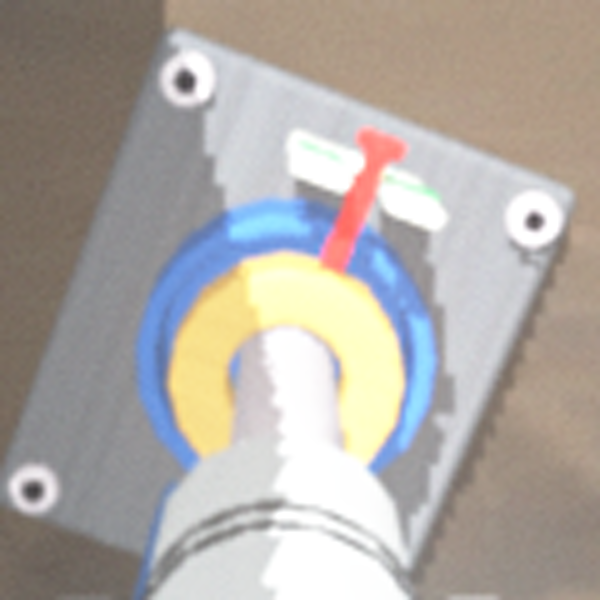

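View pics/s5c.png

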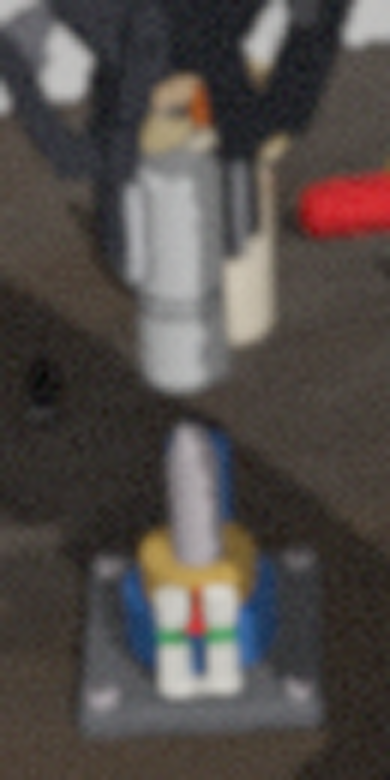

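Call:
send_rows(targets="1 0 0 -0.1 0 0 0; 1 0 0 -0.3 0 0 0; 1 0 0 -0.5 0 0 0; 1 0 0 -0.6 0 0 0; 1 0 0 -0.6 0 0 0; 1 0 0 -0.6 0 0 0; 1 0 0 -0.6 0 0 0; 1 0 0 -0.6 0 0 0; 1 0 0 -0.6 0 0 0; 1 0 0 -0.6 0 0 0; 1 0 0 -0.6 0 0 0; 1 0 0 -0.6 0 0 0")

```text
time_s: 8.5
ee_pos: [491.7, 140.3, 152.7]
tcp_rot: [0.001, 3.141, 0.0]
force: [0.7, 0.9, -0.9]
width: 29.3
```

```bash
python3 - <<'E'
from h import *
st=ctrl.sense(); print(st['time_s'],st['ee_pos'],st['tcp_rot'],st['width'],st['force'])
for n in ['wrist','scene']: snap(n,n[0]+'6')
print(ctrl.sense()['ee_pos'])
crop('w6',240,150,320,230,8,'w6c');crop('s6',190,190,240,270,9,'s6c')
E
```

```text
8.5 [491.68837261 140.34947366 152.65369697] [1.49516737e-03 3.14145812e+00 1.20445042e-04] 29.33256720448347 [ 0.74461587  0.93799659 -0.87151733]
[491.67921092 140.31340077 152.60467813]
```

View pics/w6c.png

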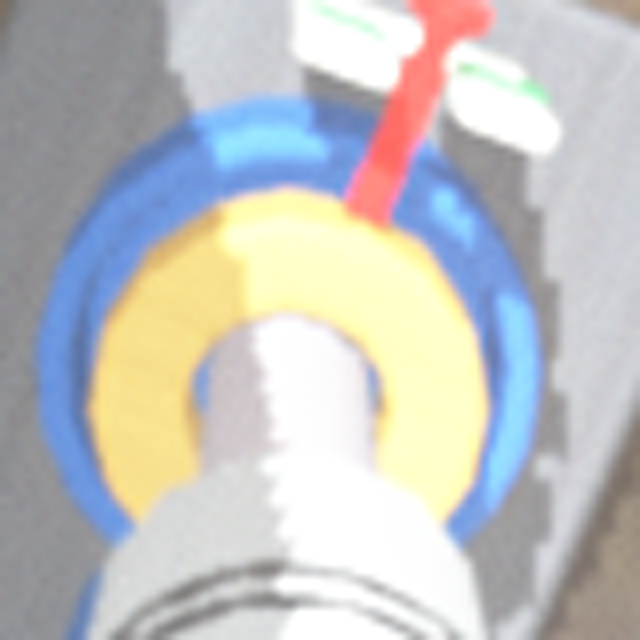

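View pics/s6c.png

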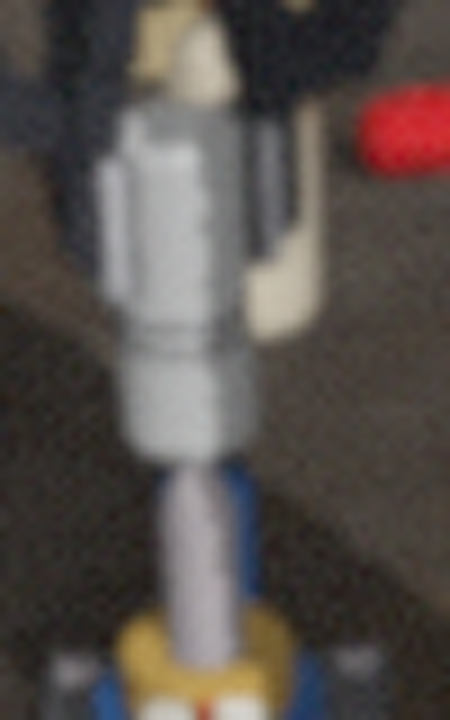

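```bash
python3 - <<'E'
from h import *
s=load('w6');c=load('s6')
def circ(x,y,z,r): a=np.linspace(0,2*np.pi,48); return np.c_[x+r*np.cos(a),y+r*np.sin(a),0*a+z]
def draw(f,s,x0,y0,x1,y1,k,o,T,J,zb):
    im=cv2.imread('pics/'+f+'.png')[y0:y1,x0:x1]; im=cv2.resize(im,None,fx=k,fy=k,interpolation=cv2.INTER_CUBIC)
    def pl(P,col): cv2.polylines(im,[((proj(s,P)-[x0,y0]+.5)*k*16).astype(np.int32)],True,col,1,cv2.LINE_AA,4)
    for z in (0,80): pl(circ(*T,zb+z,16),(255,255,0))
    for z,r in ((100,4.5),(90,9),(50,9),(50,21),(36,28)): pl(circ(*J,z,r),(0,0,255))
    cv2.imwrite('pics/'+o+'.png',im)
T=[491.7,140.3];J=[491.7,140.6]
draw('w6',s,230,140,330,330,4,'w6o',T,J,109.5)
draw('s6',c,185,190,245,280,8,'s6o',T,J,109.5)
E
```

```text
(no output)
```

View pics/w6o.png

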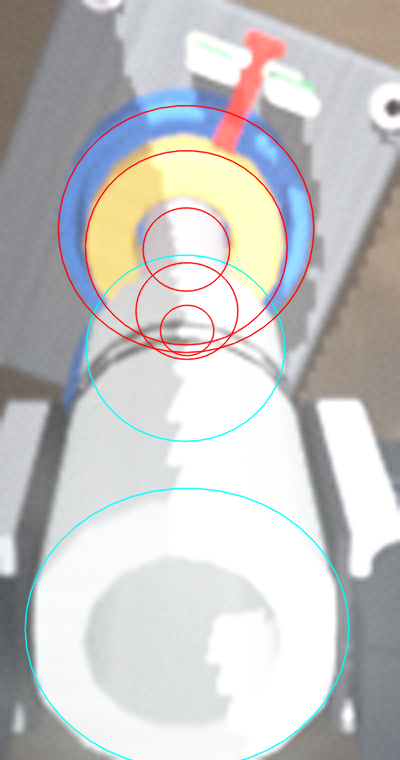

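View pics/s6o.png

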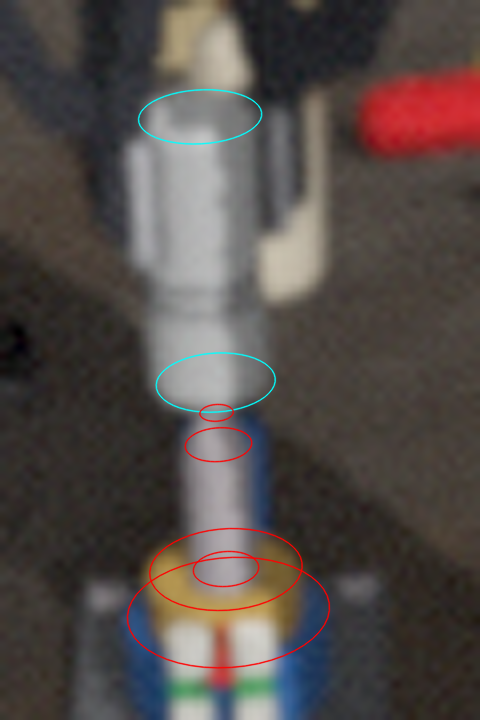

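```bash
python3 - <<'E'
from h import *
def circ(x,y,z,r): a=np.linspace(0,2*np.pi,48); return np.c_[x+r*np.cos(a),y+r*np.sin(a),0*a+z]
ims=[]
for f,T,zb in (('w3',(553.5,-117.2),0),('w4',(553.5,-117.2),0),('w6',(491.7,140.3),109.8)):
    s=load(f);x0,y0,x1,y1,k=220,190,340,350,2*1.1
    im=cv2.imread('pics/'+f+'.png')[y0:y1,x0:x1]; im=cv2.resize(im,None,fx=k,fy=k,interpolation=cv2.INTER_CUBIC)
    for z,r in ((0,16),(80,16),(80,10)):
        cv2.polylines(im,[((proj(s,circ(*T,zb+z,r))-[x0,y0]+.5)*k*16).astype(np.int32)],True,(255,100,0),1,cv2.LINE_AA,4)
    ims.append(im); print(f,s['t'], (-np.array(s['R']).T@np.array(s['t'])).round(1))
cv2.imwrite('pics/cmp.png',np.hstack(ims))
E
```

```text
w3 [ 116.9596489  -517.11762379   44.60481673] [ 484.7 -117.6  185.3]
w4 [ 116.88040419 -516.47745838   44.96671865] [ 484.3 -117.6  184.7]
w6 [-140.74875217 -486.8359591   167.40491367] [422.5 140.  294.6]
```

View pics/cmp.png

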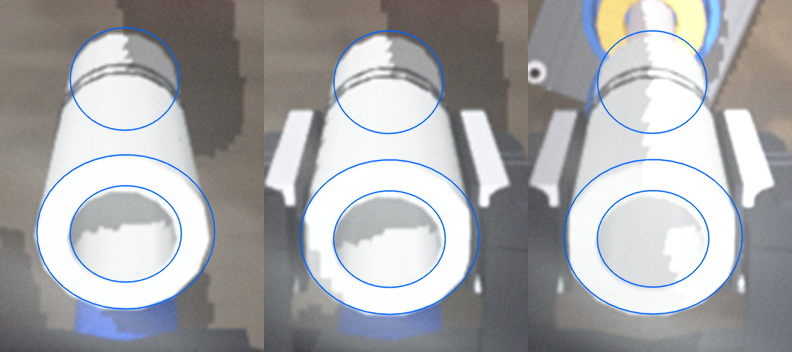

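Call:
send_rows(targets="1 -0.04 0 0 0 0 0; 1 -0.07 0 -0.05 0 0 0; 1 -0.07 0 -0.1 0 0 0; 1 -0.07 0 -0.15 0 0 0; 1 -0.07 0 -0.2 0 0 0; 1 -0.07 0 -0.25 0 0 0; 1 -0.07 0 -0.3 0 0 0; 1 -0.07 0 -0.35 0 0 0; 1 -0.07 0 -0.38 0 0 0; 1 -0.07 0 -0.38 0 0 0; 1 -0.07 0 -0.38 0 0 0; 1 -0.07 0 -0.38 0 0 0")

```text
time_s: 9.6
ee_pos: [490.0, 140.4, 143.1]
tcp_rot: [0.002, 3.142, 0.0]
force: [-0.3, -0.2, -1.7]
width: 29.0
```

```bash
python3 - <<'E'
from h import *
st=ctrl.sense(); print(st['time_s'],st['ee_pos'],st['tcp_rot'],st['width'],st['force'],st['wrist_torque'])
for n in ['wrist','scene']: snap(n,n[0]+'7')
a=cv2.resize(cv2.imread('pics/w7.png')[140:240,230:330],None,fx=5,fy=5,interpolation=2)
b=cv2.resize(cv2.imread('pics/s7.png')[205:265,190:235],None,fx=500/60,fy=500/60,interpolation=2)
cv2.imwrite('pics/c7.png',np.hstack([a,b[:500]]))
E
```

```text
9.6 [489.96334289 140.35876919 143.11597449] [1.52569440e-03 3.14150202e+00 1.10823933e-04] 28.95376964953337 [-0.33283713 -0.17097434 -1.73728551] [-0.05284569  0.02229688 -0.00286286]
```

View pics/c7.png

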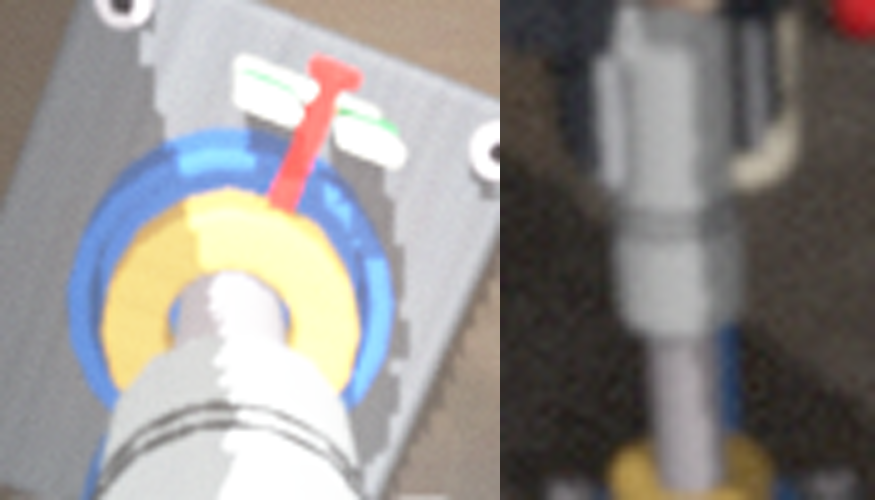

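Call:
send_rows(targets="1 -0.03 0 0 0 0 0; 1 -0.03 0 -0.04 0 0 0; 1 -0.03 0 -0.08 0 0 0; 1 -0.03 0 -0.12 0 0 0; 1 -0.03 0 -0.16 0 0 0; 1 -0.03 0 -0.2 0 0 0; 1 -0.03 0 -0.24 0 0 0; 1 -0.03 0 -0.24 0 0 0; 1 -0.03 0 -0.24 0 0 0; 1 -0.03 0 -0.24 0 0 0; 1 -0.03 0 -0.24 0 0 0")

```text
time_s: 10.62
ee_pos: [489.2, 140.4, 137.1]
tcp_rot: [0.001, 3.141, 0.0]
force: [-0.2, 0.1, -0.7]
width: 29.6
```

```bash
python3 - <<'E'
from h import *
st=ctrl.sense(); print(st['time_s'],st['ee_pos'],st['tcp_rot'],st['width'],st['force'],st['wrist_torque'])
E
```

```text
10.6167 [489.20634613 140.36181291 137.1155037 ] [1.48534142e-03 3.14149608e+00 1.07659562e-04] 29.60522650978662 [-0.23154975  0.08304147 -0.68453363] [0.0259886  0.01219116 0.00896948]
```

Call:
send_rows(targets="1 0 0 -0.03 0 0 0; 1 0 0 -0.06 0 0 0; 1 0 0 -0.09 0 0 0; 1 0 0 -0.12 0 0 0; 1 0 0 -0.15 0 0 0; 1 0 0 -0.18 0 0 0; 1 0 0 -0.2 0 0 0; 1 0 0 -0.2 0 0 0; 1 0 0 -0.2 0 0 0")

```text
time_s: 11.37
ee_pos: [489.1, 140.3, 132.0]
tcp_rot: [-0.001, -3.141, 0.0]
force: [0.1, 0.4, -1.6]
width: 29.5
```

```bash
python3 - <<'E'
from h import *
st=ctrl.sense(); print(st['time_s'],st['ee_pos'],st['tcp_rot'],st['width'],st['force'],st['wrist_torque'])
E
```

```text
11.3667 [489.12542385 140.32285422 132.02858175] [-1.44753031e-03 -3.14148158e+00  2.91799393e-05] 29.54413556000597 [ 0.14092271  0.39451482 -1.6051376 ] [-0.00332792 -0.00182659  0.00621492]
```

Call:
send_rows(targets="1 0 0 -0.06 0 0 0; 1 0 0 -0.12 0 0 0; 1 0 0 -0.18 0 0 0; 1 0 0 -0.24 0 0 0; 1 0 0 -0.3 0 0 0; 1 0 0 -0.36 0 0 0; 1 0 0 -0.4 0 0 0; 1 0 0 -0.4 0 0 0; 1 0 0 -0.4 0 0 0")

```text
time_s: 12.12
ee_pos: [489.1, 140.3, 122.0]
tcp_rot: [-0.001, -3.141, 0.0]
force: [-0.1, -0.0, -2.3]
width: 29.7
```

```bash
python3 - <<'E'
from h import *
st=ctrl.sense(); print(st['time_s'],st['ee_pos'],st['tcp_rot'],st['width'],st['force'],st['wrist_torque'])
for n in ['wrist','scene']: snap(n,n[0]+'8')
a=cv2.resize(cv2.imread('pics/w8.png')[140:240,230:330],None,fx=5,fy=5,interpolation=2)
b=cv2.resize(cv2.imread('pics/s8.png')[205:265,190:235],None,fx=500/60,fy=500/60,interpolation=2)
cv2.imwrite('pics/c8.png',np.hstack([a,b[:500]]))
E
```

```text
12.1167 [489.13231171 140.33883495 122.00655057] [-1.39140058e-03 -3.14144622e+00  6.22712202e-05] 29.728765887181048 [-0.11882041 -0.01406582 -2.31119615] [ 0.05392552 -0.04581151 -0.02548898]
```

View pics/c8.png

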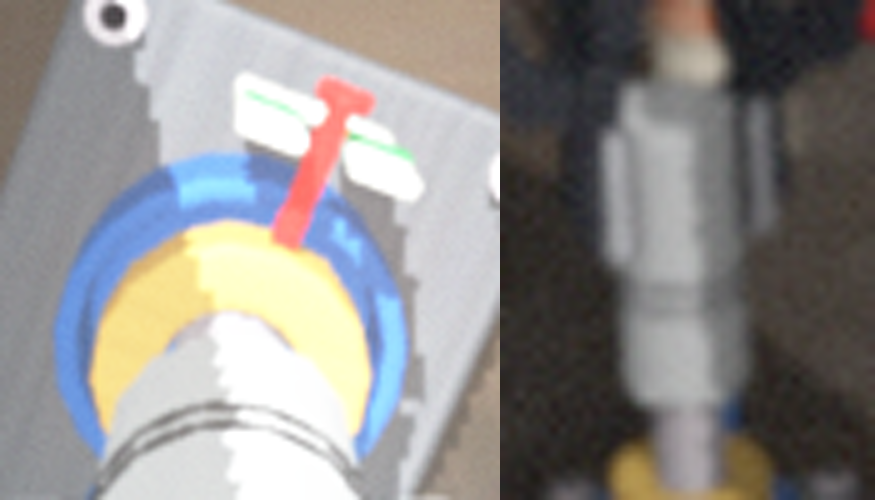

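Call:
send_rows(targets="1 0 0 -0.08 0 0 0; 1 0 0 -0.18 0 0 0; 1 0 0 -0.3 0 0 0; 1 0 0 -0.42 0 0 0; 1 0 0 -0.54 0 0 0; 1 0 0 -0.66 0 0 0; 1 0 0 -0.78 0 0 0; 1 0 0 -0.88 0 0 0; 1 0 0 -0.95 0 0 0; 1 0 0 -1 0 0 0; 1 0 0 -1 0 0 0; 1 0 0 -1 0 0 0")

```text
time_s: 13.22
ee_pos: [489.2, 140.3, 97.0]
tcp_rot: [-0.002, -3.141, 0.0]
force: [-0.7, 0.3, -1.8]
width: 29.8
```

```bash
python3 - <<'E'
from h import *
st=ctrl.sense(); print(st['time_s'],st['ee_pos'],st['tcp_rot'],st['width'],st['force'],st['wrist_torque'])
E
```

```text
13.2167 [489.15120668 140.32176408  97.04174639] [-1.52072586e-03 -3.14148685e+00  2.84043694e-05] 29.845974102784687 [-0.68858763  0.30098877 -1.84632334] [-0.04942191 -0.05620372  0.00780386]
```

Now slowly onto the seat: the lower end is at about 54.2 mm. I go down 8 mm and check the force.

Call:
send_rows(targets="1 0 0 -0.04 0 0 0; 1 0 0 -0.08 0 0 0; 1 0 0 -0.12 0 0 0; 1 0 0 -0.16 0 0 0; 1 0 0 -0.2 0 0 0; 1 0 0 -0.24 0 0 0; 1 0 0 -0.28 0 0 0; 1 0 0 -0.32 0 0 0; 1 0 0 -0.32 0 0 0; 1 0 0 -0.32 0 0 0")

```text
time_s: 14.05
ee_pos: [489.2, 140.4, 89.2]
tcp_rot: [0.001, 3.141, 0.0]
force: [-0.9, 0.5, 5.1]
width: 29.6
```

```bash
python3 - <<'E'
from h import *
st=ctrl.sense(); print(st['time_s'],st['ee_pos'],st['tcp_rot'],st['width'],st['force'],st['wrist_torque'])
E
```

```text
14.05 [489.23399308 140.36497272  89.24701126] [1.44219026e-03 3.14140957e+00 1.08061193e-04] 29.550052464455042 [-0.85379812  0.47593837  5.12972328] [-0.01406986  0.22967926  0.05904219]
```

Call:
send_rows(targets="1 0 0 -0.03 0 0 0; 1 0 0 -0.06 0 0 0; 1 0 0 -0.09 0 0 0; 1 0 0 -0.12 0 0 0; 1 0 0 -0.15 0 0 0; 1 0 0 -0.16 0 0 0; 1 0 0 -0.16 0 0 0; 1 0 0 -0.16 0 0 0; 1 0 0 -0.16 0 0 0")

```text
time_s: 14.8
ee_pos: [489.3, 140.4, 85.6]
tcp_rot: [0.002, 3.141, 0.0]
force: [-2.2, -1.2, 7.7]
width: 29.2
```

```bash
python3 - <<'E'
from h import *
st=ctrl.sense(); print(st['time_s'],st['ee_pos'],st['tcp_rot'],st['width'],st['force'],st['wrist_torque'])
for n in ['wrist','scene']: snap(n,n[0]+'9')
a=cv2.resize(cv2.imread('pics/w9.png')[120:220,230:330],None,fx=5,fy=5,interpolation=2)
b=cv2.resize(cv2.imread('pics/s9.png')[225:295,185:240],None,fx=500/70,fy=500/70,interpolation=2)
cv2.imwrite('pics/c9.png',np.hstack([a,b[:500]]))
E
```

```text
14.8 [489.30742226 140.36027411  85.55854977] [1.59717378e-03 3.14117653e+00 2.24396648e-04] 29.169090421860307 [-2.21050985 -1.20774616  7.69087974] [-0.0835595   0.37824475  0.05313184]
```

View pics/c9.png

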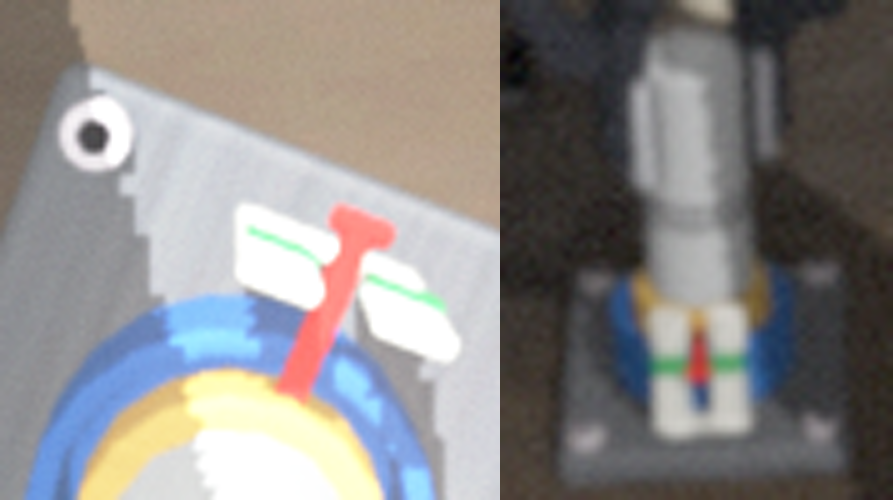

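Call:
send_rows(targets="1 0 0 0 0 0 0; 1 0 0 0 0 0 0; 1 0 0 0 0 0 0; 1 0 0 0 0 0 0; 1 0 0 0 0 0 0; 1 0 0 0 0 0 0; 1 0 0 0 0 0 0; 1 0 0 0 0 0 0; 1 0 0 0 0 0 0; 1 0 0 0 0 0 0; 1 0 0 0 0 0 0; 1 0 0 0 0 0 0")

```text
time_s: 15.9
ee_pos: [489.3, 140.3, 85.6]
tcp_rot: [0.002, 3.141, 0.0]
force: [-1.4, -1.3, 8.4]
width: 29.5
```

Call:
send_rows(targets="1 0 0 0 0 0 0; 1 0 0 0 0 0 0; 1 0 0 0 0 0 0; 1 0 0 0 0 0 0; 1 0 0 0 0 0 0; 1 0 0 0 0 0 0; 1 0 0 0 0 0 0; 1 0 0 0 0 0 0; 1 0 0 0 0 0 0; 1 0 0 0 0 0 0; 1 0 0 0 0 0 0; 1 0 0 0 0 0 0")

```text
time_s: 16.9
ee_pos: [489.3, 140.4, 85.6]
tcp_rot: [0.002, 3.141, 0.0]
force: [-2.1, -0.9, 8.7]
width: 29.5
```

Call:
send_rows(targets="1 0 0 0 0 0 0; 1 0 0 0 0 0 0; 1 0 0 0 0 0 0; 1 0 0 0 0 0 0; 1 0 0 0 0 0 0; 1 0 0 0 0 0 0; 1 0 0 0 0 0 0; 1 0 0 0 0 0 0; 1 0 0 0 0 0 0; 1 0 0 0 0 0 0; 1 0 0 0 0 0 0; 1 0 0 0 0 0 0")

```text
time_s: 17.9
ee_pos: [489.3, 140.3, 85.6]
tcp_rot: [0.002, 3.141, 0.0]
force: [-0.9, -0.5, 8.4]
width: 29.5
```

Call:
send_rows(targets="1 0 0 0 0 0 0; 1 0 0 0 0 0 0; 1 0 0 0 0 0 0; 1 0 0 0 0 0 0; 1 0 0 0 0 0 0; 1 0 0 0 0 0 0; 1 0 0 0 0 0 0; 1 0 0 0 0 0 0; 1 0 0 0 0 0 0; 1 0 0 0 0 0 0; 1 0 0 0 0 0 0; 1 0 0 0 0 0 0")

```text
time_s: 18.9
ee_pos: [489.3, 140.3, 85.6]
tcp_rot: [0.002, 3.141, 0.0]
force: [-1.1, 0.2, 8.5]
width: 29.8
```

```bash
python3 - <<'E'
from h import *
F=[]
for i in range(8):
    s=ctrl.snapshot('scene'); st=ctrl.sense(); F.append(st['force'])
print(np.mean(F,0),np.std(F,0),st['time_s'],st['ee_pos'],st['width'],st['wrist_torque'])
snap('scene','s10');snap('top','t10');snap('wrist','w10')
a=cv2.imread('pics/s10.png')[225:295,185:240]
b=cv2.imread('pics/s9.png')[225:295,185:240]; c=cv2.imread('pics/s0.png') if 0 else cv2.imread('pics/scene0.png')[225:295,185:240]
cv2.imwrite('pics/c10.png',np.hstack([cv2.resize(x,(260,331),interpolation=2) for x in (c,b,a)]))
s=load('scene0')
for g in (0,) :
    pass
E
```

```text
[-1.69669618 -0.45096902  8.26011918] [0.39469585 0.43847074 0.32342773] 19.3 [489.30780879 140.34545283  85.57572682] 29.32315332887203 [-0.11974752  0.32630005  0.03951361]
```

View pics/c10.png

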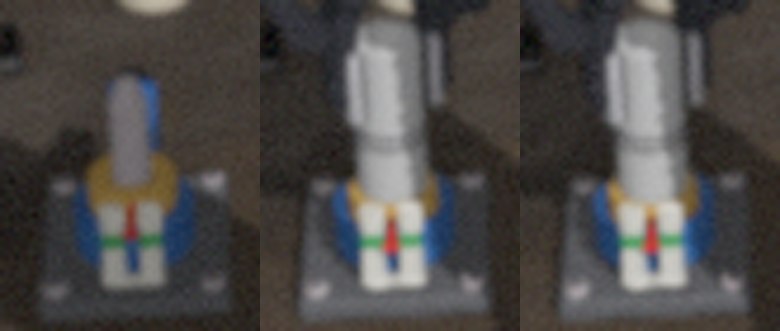

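View pics/t10.png

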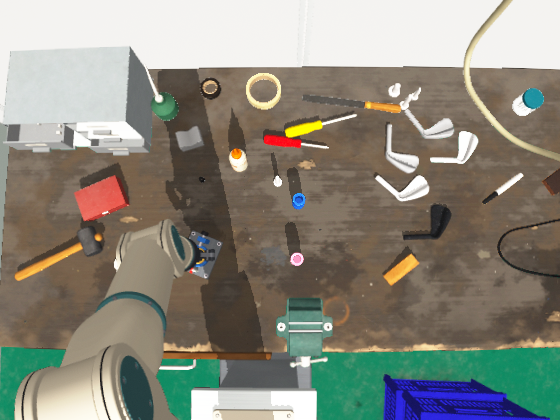

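View pics/w10.png

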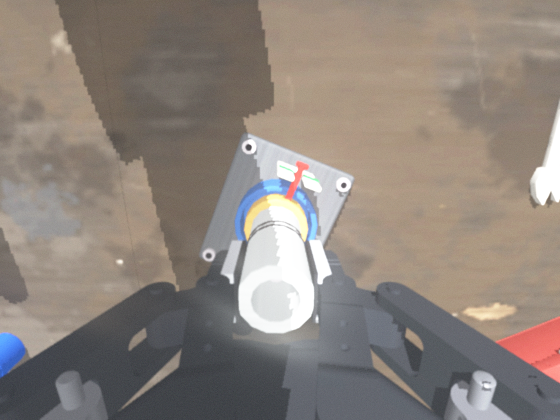

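```bash
python3 -c "
from plant import ctrl
print(ctrl.hand_in()); s=ctrl.sense(); print(s['time_s'],s['ee_pos'],s['force'],s['width'])"
```

```text
the job is handed in; nothing more can be done
None
the job is handed in; nothing more can be done
```

I gripped the sleeve in its upper half at 50 N, lowered it over the spigot and pressed it onto the seat. The job is handed in with the arm still holding and pressing. The run used about 19.5 s of the 51 s.

**Last checks (all passed):**
- **Seat and push:** the seat was about 7.2 mm down, worked out from the tool height. The force reading was steady at about 8.3 N, which is about 10 N of push after taking off the reading from before contact. That agrees with 7 mm of travel.
- **Hold:** the tool stayed at z = 85.6 mm for more than 4 s. The scene picture shows the red pointer tip level with the green band at the start and end of the hold.
- **Fit:** the sideways force was under about 2.5 N and the tilt negligible. The push showed no sign of ramming.
- **Bystanders:** the bottle, mandrel, ferrule and wedge look unmoved in the final top picture.

**One disagreement:** above the spigot, the top camera put the jig about 2.5 mm further out in x than the wrist and scene cameras did. I followed the wrist and scene cameras, and the sleeve then slid on without side load.

After the hand-in no further reading was possible, so the final second is not checked.

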